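Set out a mainboard for a bench test

TASK

Set the mainboard up for its bench test: stand the heatsink centred and square on the chip, and lay the fan flat, centred and square on top of the heatsink. In line with the chip, put the speaker on the bench halfway between the mainboard and the meter, cone up, and the battery pack on the bench on the other side, halfway between the mainboard and the screw tray, with its long side parallel to the neighbouring edge of the mainboard. Let go of everything and do not disturb the jar, the screwdriver or the memory tray.

Things in the scene. Friction and masses are not known exactly. Their poses are not given: they have to be found in the camera images.
- mainboard: Bare green circuit board on a flat aluminium carrier, fixed to the bench, 110 mm (its x) by 140 mm (its y), 8 mm high; in its very centre a bright square metal-topped chip, 30 x 30 mm, whose top is 12 mm above the bench. Origin: centre of the underside, right below the chip; z up. The meter and the screw tray stand beyond its two 110 mm long sides (+y and -y), one on each.
- meter: Grey handheld multimeter lying on its back, fixed, 110 mm (its x) by 70 mm (its y), 33 mm high to the top of the dial pointer; pale blank display and a round black dial. One of its 110 mm sides faces the mainboard, about 13 to 15 cm away. Origin: centre of the underside. It may stand on either side of the mainboard.
- screw_tray: Open aluminium tray with three compartments of screws, fixed, 110 mm (its x) by 70 mm (its y), 18 mm high. One of its 110 mm sides faces the mainboard, about 13 to 15 cm away. Origin: centre of the underside. It stands on the side of the mainboard opposite to the meter.
- heatsink: Loose aluminium heatsink, 44 x 44 mm, 30 mm high: a 6 mm base plate with seven upright fins that run along its x. Stands on its base. Origin: centre of the underside; x and y along its edges, z up. About 110 g.
- fan: Loose square black cooling fan, 50 x 50 mm, 15 mm high, lying flat, with a round 40 mm opening and a grey hub with blades. Origin: centre of the underside; x and y along its edges, z up. About 45 g.
- battery: Loose two-cell battery pack lying flat: two grey round cells side by side with a black band around the middle, 74 mm (its x) by 36 mm (its y), 18 mm high. Origin: centre of the underside, z up. About 95 g.
- speaker: Loose round loudspeaker, a dark disc 44 mm in diameter and 20 mm high with a pale cone on top, lying on its back. Origin: centre of the underside, z up. About 80 g.
- jar: Bystander: small amber glass jar with black lid, 44 mm in diameter, 45 mm high, loose. Origin: centre of the underside.
- screwdriver: Bystander: loose screwdriver, 180 mm long, lying on the bench behind the mainboard (farther from the robot). Its handle and blade lie along its x.
- memory_tray: Bystander: loose shallow pale tray with two green memory modules in it, 150 mm (its x) by 80 mm (its y), 14 mm high. Origin: centre of the underside.
Things that resemble listed ones, but are neither listed nor needed, are in the scene too. What is shaped like the fan but yellow is not meant.

How it is judged (in metres and radians):
At the end, for the whole second after the job is handed in: Heatsink on chip, fan on it: centred within 8 mm per axis, square within 0.2 rad. Speaker (cone up, meter side), battery (tray side, long axis within 0.2 rad of board x) flat: 120-160 mm from board centre along its y, 15 mm along x, 135 mm from meter/tray. All at rest (x of heatsink in the frame of mainboard between -0.008 and 0.008 m and y of heatsink in the frame of mainboard between -0.008 and 0.008 m and z of heatsink in the frame of mainboard between 0.009 and 0.015 m and angle between each of heatsink, fan, speaker, battery's own z axis and vertical below 0.1 rad and (angle between the x axis of heatsink and the x axis of mainboard, either way round below 0.2 rad or angle between the x axis of heatsink and the y axis of mainboard, either way round below 0.2 rad) and x of fan in the frame of heatsink between -0.008 and 0.008 m and y of fan in the frame of heatsink between -0.008 and 0.008 m and z of fan in the frame of heatsink between 0.027 and 0.033 m and (angle between the x axis of fan and the x axis of heatsink, either way round below 0.2 rad or angle between the x axis of fan and the y axis of heatsink, either way round below 0.2 rad) and x of speaker in the frame of mainboard between -0.015 and 0.015 m and (y of speaker in the frame of mainboard between 0.12 and 0.16 m or y of speaker in the frame of mainboard between -0.16 and -0.12 m) and horizontal distance between speaker and meter below 0.135 m and height (world z) of speaker between -0.003 and 0.004 m and x of battery in the frame of mainboard between -0.015 and 0.015 m and (y of battery in the frame of mainboard between 0.12 and 0.16 m or y of battery in the frame of mainboard between -0.16 and -0.12 m) and horizontal distance between battery and screw_tray below 0.135 m and height (world z) of battery between -0.003 and 0.004 m and angle between the x axis of battery and the x axis of mainboard, either way round below 0.2 rad and linear speed of each of heatsink, fan, speaker, battery below 0.02 m/s and angular speed of each of heatsink, fan, speaker, battery below 0.2 rad/s); the robot touches nothing.
It fails at once if a bystander (jar) is moved by more than 25 mm (distance of jar from where it was at the start of the episode above 0.025 m).
It fails at once if a bystander (screwdriver) is moved by more than 25 mm (distance of screwdriver from where it was at the start of the episode above 0.025 m).
It fails at once if a bystander (memory_tray) is moved by more than 25 mm (distance of memory_tray from where it was at the start of the episode above 0.025 m).
It also fails if it takes over 115 s, if anything falls off the work surface, if the arm or the gripper's body presses on something with over 40 N, if the wrist force passes 120 N, or if a joint passes its speed limit or range.

ROBOT

A 6-joint arm with a two-finger parallel gripper is mounted at the origin on the work surface. World frame = base frame: x ahead of the robot, y to its left, z up, the work surface at z = 0. Lengths are in mm, angles in degrees, forces in N, time in s.
With the tool pointing down it reaches from about 425 to 950 mm from the base axis. Payload 14.7 kg.
Tool frame: the origin (TCP) lies on the centre line of the jaws, within the pads' length; the fingertips stand ahead of it and the grasp point (between the pads) lies 11 mm behind it (manip.finger_overhang is the z of the fingertips in the tool frame, in mm); z points along the fingers, y is the direction in which the jaws open and shut (so a half turn about z gives the same grasp; the last joint's range is limited). The gripper opens to 85 mm and grips with 20 to 120 N. Pads are 22 mm wide; open, the fingers measure 114 mm over their backs; the gripper's body (76 mm by 85 mm) begins 54 mm behind the grasp point. The pads swing forward as they close: fully open they stand 13 mm farther back than shut.
Start: joints at [-2.67, 27.513, 91.461, -0, 61.026, -2.67], TCP at [649.994, 0.021, 239.297] pointing down, gripper open.
Joint ranges: [-157.49, 157.49], [-46.99, 117.5], [13.45, 153.17], [-89.5, 269.5], [5.16, 153.95], [-167.48, 167.48]. Speed limits (degrees/s): [108.29, 108.29, 136.94, 172.46, 172.46, 172.46].

INTERFACE

Orientations are given as [roll, pitch, yaw] about the fixed x, y, z axes, in that order (R = Rz(yaw) Ry(pitch) Rx(roll)).
In Python, from bench import manip, gripper_to, read_camera, models gives the robot as it stands. The module is installed in compiled form; this text tells all that it offers. Calls block until the motion is done:
- manip.goto(position, orientation): joint-space move of the TCP to a pose.
- manip.movel(position, max_speed=150, attitude=None, stop_force=None): straight line of the TCP; attitude=None keeps the orientation; max_speed is the mean speed in mm/s. With stop_force (N) it stops when the force on the tool has changed by that much, and returns True; else False.
- manip.movej(angles): joint-space move.
- gripper_to(opening): opening from 0.0 (shut) to 1.0 (fully open); the grip force is fixed at half the most; returns when the fingers have stopped.
- manip.sleep(seconds).
- manip.ik(position, orientation): joint angles nearest the present ones, or None.
- manip.observe(): the state.
- read_camera(name): name is "scene" or "side" or "wrist"; returns a dict with "image" (480x640x3 uint8, red, green, blue), "fx", "fy", "cx", "cy" (pixels), "pose" (4x4, takes a point from camera to world coordinates); the wrist camera has in their place "tool_from_camera" (4x4, takes a point from camera to tool coordinates, whose origin is the TCP and whose axes are the flange's). Camera axes: x right, y up, looking along -z (the intrinsics and any distortion apply to the point x, -y, -z); pixel columns grow to the right and rows downward; lengths in mm; the calibration is good to about 2 mm. A picture is of the moment at which its call begins: read the wrist's pose just before it. There is no depth.
A pose or a line that the arm cannot do raises manip.Unreachable and nothing moves.
- manip.hand_in(): hands the job in, once; it reports no verdict.
Trained networks look in a picture, given as the dict that the camera call returned (one of the last four; its "shot" number tells which), for a name from the list of things; names that differ only in an ending like _2 or _b are one class to them, and where a whole thing is asked for, a point or a joint stands for the part that bears it (a point fixed in the world has none). Each returns a list of dicts, best first, with "score" (0 to 1); they miss things now and then, are a little off and sometimes report something else, mostly with a low value. They report only what shows in the picture. A call takes as long as a camera call. They do not tell look-alikes from the thing itself.
- models.find_in(picture, target): "at" ([x, y, z] in mm, in world coordinates, good to about 4 mm: the middle of the surface that is visible of it).
- models.outline_of(picture, target): "mask" (480x640 bool, what is visible of it).
The state is a dict: "time_s": time; "joint_positions": joint angles; "dq": joint speeds; "joint_torque": joint torques, N m; "eef_pos": TCP position; "orientation": TCP orientation; "ft_force": force on the tool from outside, world axes, zero at the start; "torque": the same for the moment, N m; "width": opening from 0.0 (shut) to 1.0 (fully open).
Only numpy, scipy, OpenCV 4.12 (cv2) and the standard library are available. Lean on these libraries where they do the work, as an engineer would, in place of code of your own. Each camera call takes 0.05 s, during which the arm holds its last target.

## Working session

There is one attempt and no reset: what is moved stays moved. The work goes in short steps, each a Python script; the robot and the scene stay as the last script left them, time stands still between calls to the robot, and variables do not carry over. Pictures are saved under pics/ and viewed, and the job is handed in when it is done.

```bash
ls; mkdir -p pics
python3 - <<'E'
from bench import manip, gripper_to, read_camera, models
import cv2, numpy as np, pickle
print(manip.observe(), manip.finger_overhang)
for n in ["scene","side","wrist"]:
    p=read_camera(n); cv2.imwrite(f"pics/{n}0.png",p["image"][:,:,::-1])
    print(n,{k:(np.round(v,3).tolist() if k!="image" else 0) for k,v in p.items()})
    for t in ["mainboard","meter","screw_tray","heatsink","fan","battery","speaker","jar","screwdriver","memory_tray"]:
        r=models.find_in(p,t)
        print(t,[(np.round(d["at"]).tolist(),round(d["score"],2)) for d in r])
E
```

```text
pics
{'time_s': 0.0, 'joint_positions': array([-2.67013020e+00,  2.75492008e+01,  9.14940608e+01, -1.41927536e-03,
        6.10255834e+01, -2.67079449e+00]), 'dq': array([ 0.00317766,  0.04788732, -0.00193319, -0.11944592,  0.00287454,
       -0.02566027]), 'joint_torque': array([ 2.41355090e-03, -9.50650907e+01, -4.30184269e+01, -5.27583288e-04,
        1.24796593e-02,  1.26860105e-04]), 'eef_pos': array([6.49597771e+02, 3.01863770e-02, 2.38677773e+02]), 'orientation': array([-1.79931172e+02, -1.96853310e-03,  9.00013514e+01]), 'ft_force': array([0.52841674, 0.813191  , 0.05796909]), 'torque': array([ 0.01391297, -0.02900413, -0.00250239]), 'width': 0.9975393919819613} 8.0
scene {'image': 0, 'fx': 456.124, 'fy': 456.124, 'cx': 321.608, 'cy': 243.272, 'pose': [[-0.712, -0.385, 0.587, 1130.185], [0.702, -0.382, 0.601, 481.37], [-0.007, 0.84, 0.542, 550.141], [0.0, 0.0, 0.0, 1.0]], 'shot': 1}
mainboard []
meter [([681.0, 316.0, 23.0], 0.93)]
screw_tray [([615.0, -194.0, 5.0], 0.95)]
heatsink [([448.0, 99.0, 15.0], 0.57)]
fan [([339.0, -118.0, 9.0], 0.86), ([436.0, -8.0, 13.0], 0.82), (
[... 1008 characters left out ...]
([805.0, -60.0, 21.0], 0.94)]
memory_tray [([599.0, -440.0, 9.0], 0.76)]
wrist {'image': 0, 'fx': 417.084, 'fy': 417.084, 'cx': 312.647, 'cy': 247.302, 'tool_from_camera': [[-0.001, 0.958, 0.286, 72.926], [1.0, 0.001, 0.001, -0.572], [0.001, 0.286, -0.958, -135.183], [0.0, 0.0, 0.0, 1.0]], 'shot': 3}
mainboard [([637.0, 64.0, 6.0], 0.89)]
meter []
screw_tray [([612.0, -193.0, 2.0], 0.83)]
heatsink [([443.0, 92.0, 26.0], 0.73)]
fan [([350.0, -124.0, 16.0], 0.92), ([386.0, -191.0, 13.0], 0.87), ([454.0, -115.0, 15.0], 0.82), ([427.0, -10.0, 15.0], 0.79)]
battery []
speaker []
jar [([808.0, 96.0, 42.0], 0.77)]
screwdriver [([812.0, -57.0, 20.0], 0.82)]
memory_tray [([808.0, 100.0, 45.0], 0.17)]
```

View pics/scene0.png

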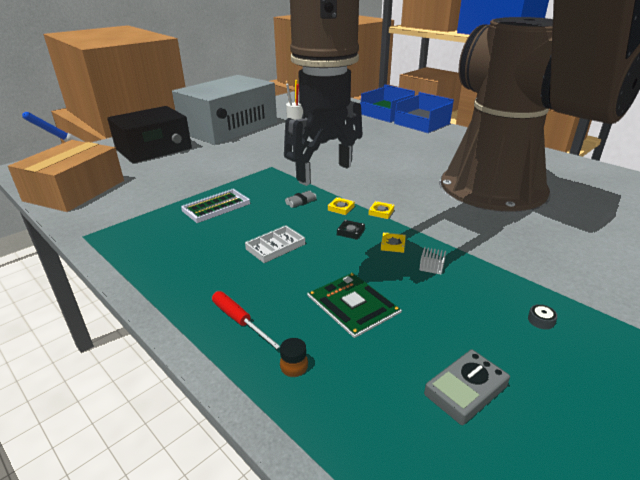

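View pics/side0.png

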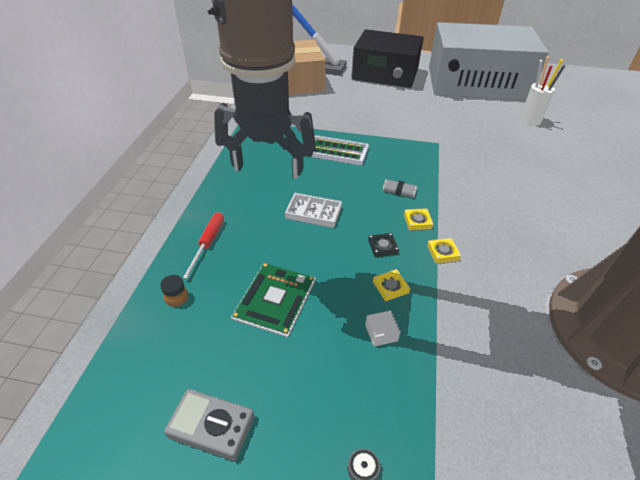

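View pics/wrist0.png

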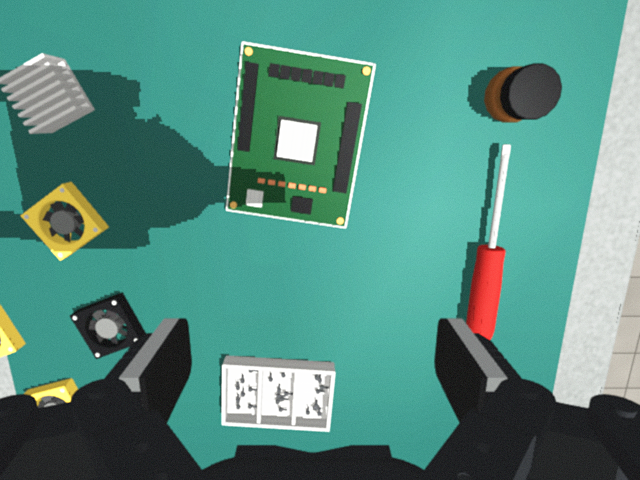

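The black fan sits at scene (350,229), side (383,244) and wrist (107,326). The three yellow look-alikes at scene (341,206), (381,210) and (393,242) are not meant. Next I'll take closer wrist views from several places.

```bash
cat > h.py <<'E'
from bench import manip, gripper_to, read_camera, models
import cv2, numpy as np, pickle, sys
from scipy.spatial.transform import Rotation as R
def rot(o): return R.from_euler('xyz',o,degrees=True).as_matrix()
def snap(tag,names=(),cam="wrist"):
    s=manip.observe(); p=read_camera(cam)
    if cam=="wrist":
        T=np.eye(4); T[:3,:3]=rot(s["orientation"]); T[:3,3]=s["eef_pos"]; T=T@np.array(p["tool_from_camera"])
    else: T=np.array(p["pose"])
    d=dict(img=p["image"],T=T,K=[p[k] for k in("fx","fy","cx","cy")],m={})
    for n in names:
        d["m"][n]=[(o["score"],o["mask"]) for o in models.outline_of(p,n)]
    pickle.dump(d,open(f"{tag}.pkl","wb")); cv2.imwrite(f"pics/{tag}.png",p["image"][:,:,::-1]); return d
def load(tag): return pickle.load(open(f"{tag}.pkl","rb"))
def ray(d,px):
    px=np.atleast_2d(np.asarray(px,float)); fx,fy,cx,cy=d["K"]
    v=np.c_[(px[:,0]-cx)/fx,-(px[:,1]-cy)/fy,-np.ones(len(px))]@d["T"][:3,:3].T
    return d["T"][:3,3],v
def onz(d,px,z):
    o,v=ray(d,px); t=(z-o[2])/v[:,2]; return o+v*t[:,None]
def proj(d,P):
    P=np.atleast_2d(P); q=(P-d["T"][:3,3])@d["T"][:3,:3]; fx,fy,cx,cy=d["K"]
    return np.c_[cx-fx*q[:,0]/q[:,2],cy+fy*q[:,1]/q[:,2]]
def tri(obs):
    A=np.zeros((3,3));b=np.zeros(3);L=[]
    for d,px in obs:
        o,v=ray(d,px); v=v[0]/np.linalg.norm(v[0]); M=np.eye(3)-np.outer(v,v); A+=M;b+=M@o; L.append((M,o))
    x=np.linalg.solve(A,b); return x,[np.linalg.norm(M@(x-o)) for M,o in L]
def mrect(d,mask,z):
    c=max(cv2.findContours(mask.astype(np.uint8),cv2.RETR_EXTERNAL,cv2.CHAIN_APPROX_NONE)[0],key=cv2.contourArea)[:,0,:]
    return cv2.minAreaRect(onz(d,c,z)[:,:2].astype(np.float32))
E
python3 - <<'E'
from h import *
N=["mainboard","meter","screw_tray","heatsink","fan","battery","speaker"]
for i,(x,y) in enumerate([(650,0),(520,200),(480,270),(500,-120),(480,-280)]):
    if i: manip.goto([x,y,239],[180,0,90])
    d=snap(f"v{i}",N)
    for n in N:
        for s,m in d["m"][n]:
            if s>.3:
                r=mrect(d,m,10); ys,xs=np.nonzero(m)
                print(i,n,round(s,2),np.round([xs.mean(),ys.mean()]),np.round(r[0]),np.round(r[1]),round(r[2]))
print(manip.observe()["time_s"])
E
```

```text
0 mainboard 0.95 [297. 134.] [635.  59.] [139. 110.] 81
0 mainboard 0.54 [46. 94.] [429.  95.] [59. 54.] 25
0 screw_tray 0.63 [277. 393.] [ 612. -192.] [ 83. 112.] 86
0 heatsink 0.84 [46. 94.] [429.  95.] [60. 54.] 25
0 fan 0.84 [107. 325.] [ 451. -115.] [59. 53.] 22
0 fan 0.8 [ 64. 220.] [427. -11.] [60. 52.] 34
0 fan 0.7 [  8. 335.] [ 356. -123.] [55. 22.] 78
0 fan 0.64 [ 54. 393.] [ 384. -191.] [53. 27.] 14
0 battery 0.56 [488. 268.] [811. -37.] [184.  28.] 89
1 mainboard 0.66 [420. 337.] [633.  62.] [140. 111.] 81
1 meter 0.81 [494.  73.] [668. 309.] [ 73. 118.] 84
1 heatsink 0.84 [222. 320.] [432.  89.] [57. 55.] 26
1 fan 0.57 [222. 409.] [427. -12.] [59. 57.] 34
1 speaker 0.96 [209.  57.] [437. 323.] [44. 48.] 64
2 mainboard 0.69 [437. 407.] [605.  67.] [141.  56.] 81
2 meter 0.95 [533. 166.] [668. 307.] [ 73. 121.] 84
2 meter 0.37 [267. 385.] [433.  89.] [59. 63.] 26
2 heatsink 0.86 [267. 385.] [433.  88.] [57. 63.] 25
2 fan 0.69 [266. 441.] [429.  22.] [24. 12.] 4
2 battery 0.56 [436. 408.] [605.  67.] [141.  55.] 82
2 speaker 0.64 [264. 149.] [437. 322.] [45. 44.] 0
3 mainboard 0.63 [477.  39.] [628.  20.] [ 65. 110.] 81
3 screw_tray 0.59 [435. 283.] [ 615. -192.] [ 78. 118.] 86
3 fan 0.96 [191. 299.] [ 383. -210.] [56. 54.] 16
3 fan 0.9 [121. 214.] [ 329. -125.] [57. 51.] 21
3 fan 0.84 [223.  77.] [426. -12.] [52. 52.] 33
3 fan 0.55 [258. 205.] [ 451. -116.] [52. 51.] 22
3 battery 0.91 [244. 392.] [ 430. -309.] [49. 76.] 86
4 screw_tray 0.79 [477. 100.] [ 615. -191.] [ 73. 117.] 85
4 fan 0.88 [280.  18.] [ 454. -124.] [51. 36.] 22
4 fan 0.84 [198. 124.] [ 383. -209.] [54. 52.] 16
4 fan 0.78 [122.  25.] [ 330. -129.] [56. 47.] 19
4 battery 0.88 [259. 239.] [ 430. -309.] [41. 75.] 81
7.1417
```

Run:
```python
import cv2,numpy as np
for a,l in (("A",("v0","v1","v2")),("B",("v3","v4"))):
    pass
ims=[cv2.imread(f"pics/v{i}.png") for i in range(5)]
f=lambda im,x,y,w,h,s:cv2.resize(im[y:y+h,x:x+w],None,fx=s,fy=s,interpolation=cv2.INTER_CUBIC)
a=f(ims[1],160,260,130,100,3); b=f(ims[3],200,150,130,100,3)
c=f(ims[2],200,100,130,100,3); d=f(ims[4],200,190,130,100,3)
cv2.imwrite("pics/crop1.png",np.vstack([np.hstack([a,b]),np.hstack([c,d])]))
```

```text
(no output)
```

View pics/crop1.png

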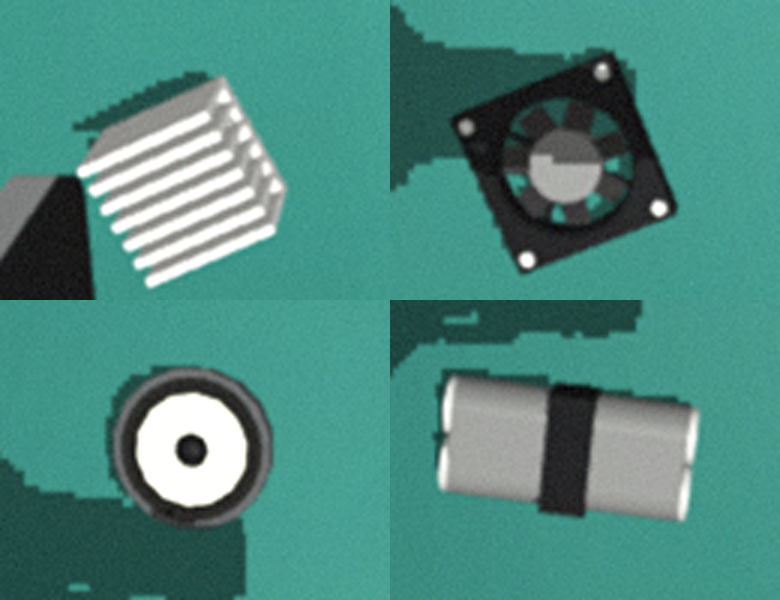

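View pics/v1.png

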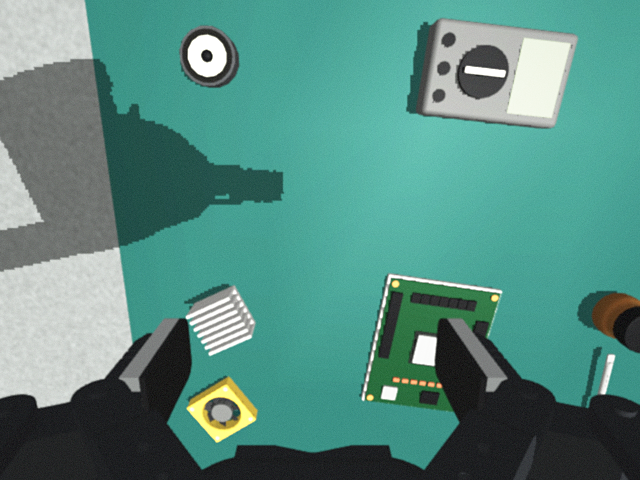

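View pics/v3.png

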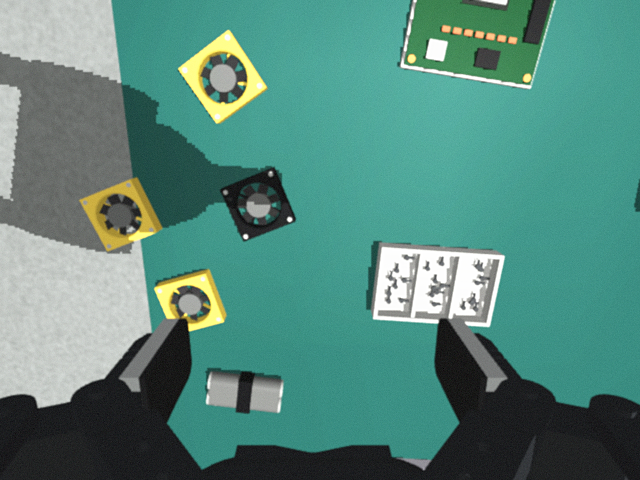

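```bash
cat >> h.py <<'E'
from scipy.optimize import minimize
def model_pts(kind,dims,x,y,yaw,h,z0=0):
    if kind=="box":
        a,b=dims[0]/2,dims[1]/2; q=np.array([[a,b],[a,-b],[-a,-b],[-a,b]])
    else:
        t=np.linspace(0,2*np.pi,48,endpoint=False); q=np.c_[np.cos(t),np.sin(t)]*dims[0]/2
    c,s=np.cos(yaw),np.sin(yaw); q=q@np.array([[c,s],[-s,c]])+[x,y]
    return np.vstack([np.c_[q,np.full(len(q),z0)],np.c_[q,np.full(len(q),z0+h)]])
S=4
def fit(obs,kind,dims,p0,z0=0):
    obs2=[]
    for d,m in obs:
        ys,xs=np.nonzero(m); x0,x1,y0,y1=max(xs.min()-15,0),min(xs.max()+15,640),max(ys.min()-15,0),min(ys.max()+15,480)
        obs2.append((d,cv2.resize(m[y0:y1,x0:x1].astype(np.uint8),None,fx=S,fy=S,interpolation=cv2.INTER_NEAREST),x0,y0))
    def cost(p):
        c=0
        for d,m,x0,y0 in obs2:
            u=(proj(d,model_pts(kind,dims,p[0],p[1],p[2]/30,p[3],z0))-[x0,y0]+.5)*S-.5
            hull=cv2.convexHull((u*16).astype(np.int32))
            im=np.zeros_like(m); cv2.fillConvexPoly(im,hull,1,shift=4)
            c+=(im!=m).sum()/m.sum()
        return c/len(obs2)
    p=np.array([p0[0],p0[1],np.radians(p0[2])*30,p0[3]])
    best=None
    for k in range(3):
        r=minimize(cost,p,method="Nelder-Mead",options=dict(initial_simplex=np.vstack([p]+[p+np.eye(4)[i]*(4-k) for i in range(4)]),xatol=.05,fatol=1e-5)); p=r.x
    return np.round([p[0],p[1],np.degrees(p[2]/30),p[3]],1),round(r.fun,3)
E
cat > m.py <<'E'
from h import *
V=[load(f"v{i}") for i in range(5)]
def near(i,n,px): return (V[i],min(V[i]["m"][n],key=lambda t:np.hypot(*(np.argwhere(t[1]).mean(0)[::-1]-px)))[1])
print("heatsink",fit([near(0,"heatsink",(46,94)),near(1,"heatsink",(222,320)),near(2,"heatsink",(267,385))],"box",(44,44),(433,92,25,30)))
for st in ([3],[0,3]):
  print("fan",fit([near(i,"fan",{0:(107,325),3:(258,205)}[i]) for i in st],"box",(50,50),(452,-115,22,15)))
print("speaker",fit([near(1,"speaker",(209,57)),near(2,"speaker",(264,149))],"cyl",(44,),(437,322,0,20)))
print("battery",fit([near(3,"battery",(244,392)),near(4,"battery",(259,239))],"box",(74,36),(430,-309,-6,18)))
print("meter",fit([near(1,"meter",(494,73)),near(2,"meter",(533,166))],"box",(110,70),(668,309,-6,30)))
print("tray",fit([near(3,"screw_tray",(435,283)),near(4,"screw_tray",(477,100))],"box",(110,70),(615,-192,-4,18)))
print("board",fit([near(0,"mainboard",(297,134))],"box",(110,140),(635,60,-8,8)))
# chip
o=[]
for i,pt in ((0,(298,141)),(1,(426,350)),(4,None)):
    if pt is None: continue
    im=V[i]["img"]; g=(im.min(2)>215).astype(np.uint8)
    n,l,st,c=cv2.connectedComponentsWithStats(g); k=min((k for k in range(1,n) if st[k,4]>100),key=lambda k:np.hypot(*(c[k]-pt)))
    print(i,st[k],c[k]); w=onz(V[i],np.argwhere(l==k)[:,::-1],12)[:,:2].astype(np.float32); print(cv2.minAreaRect(w))
E
python3 m.py
```

```text
heatsink (array([433.8,  93.6,  25.7,  29.2]), np.float64(0.055))
fan (array([ 450.5, -116.6,   22. ,   10.7]), np.float64(0.135))
fan (array([ 450.1, -116.3,   22.3,   13.3]), np.float64(0.116))
speaker (array([437.3, 322.5,   8.3,  16.6]), np.float64(0.026))
battery (array([ 429.4, -310.6,   -8. ,    9.6]), np.float64(0.089))
meter (array([666.1, 308. ,  -6. ,  20.2]), np.float64(0.017))
tray (array([ 613.2, -191.5,   -4.3,   18.1]), np.float64(0.02))
board (array([635.1,  58.4,  -8.7,   5.3]), np.float64(0.008))
0 [ 277  120   40   42 1337] [296.43455497 140.35302917]
((635.3402709960938, 58.422119140625), (30.29962158203125, 30.326248168945312), 81.27359008789062)
1 [413 336  23  29 536] [424.87313433 350.34701493]
((629.2518920898438, 58.96513366699219), (30.803180694580078, 20.318988800048828), 88.3896255493164)
```

Measured poses:

| Thing | Position (mm) | Yaw |
|---|---|---|
| Board/chip | (635,58) | -8.7° |
| Heatsink | (434,94) | 25.7° |
| Black fan | (450,-116) | 22° |
| Speaker | (437,322) | – |
| Battery | (429,-310) | -8° |

The crop confirms the fan is black. It lies at v3 (258,205), with yellow ones at (222,77), (120,214) and (190,300). Next comes a quick fingertip touch on bare bench for the height reference, then the heatsink.

Run:
```python
from h import *
manip.goto([540,150,60],[180,0,25.7])
gripper_to(0.55); print(manip.finger_overhang, manip.observe()["width"])
manip.movel([540,150,25],100)
print(manip.movel([540,150,0],25,stop_force=4), manip.observe()["eef_pos"],manip.observe()["ft_force"])
manip.movel([540,150,40],120)
manip.goto([433.8,93.6,110],[180,0,25.7])
gripper_to(0.85)
s=manip.observe(); print(s["eef_pos"],s["orientation"],s["width"],s["time_s"])
```

```text
8.0 0.5502347763121588
True [539.89632141 149.9988808    5.49209397] [-1.50008138 -1.19601416  8.93484207]
[433.95299375  93.75996999 109.57292869] [-1.79989466e+02  3.17592570e-02  2.57131108e+01] 0.8529190232622731 12.0417
```

Run:
```python
from h import *
print(manip.movel([433.8,93.6,14],110,stop_force=15))
gripper_to(0.0); s=manip.observe(); print(s["width"],s["eef_pos"])
manip.movel([433.8,93.6,110],150)
d=snap("g1")
s=manip.observe(); print(s["width"],s["ft_force"],s["time_s"])
```

```text
False
0.5045750944327005 [434.19268105  93.63765152  14.74807627]
0.5030137669536904 [-1.51147909 -0.53439635 -1.29896286] 14.3
```

View pics/g1.png

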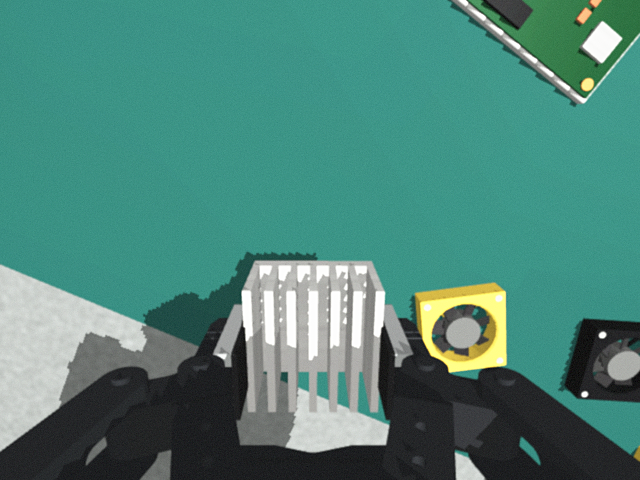

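Run:
```python
from h import *
d=load("g1"); T=np.array([[-0.001,0.958,0.286,72.926],[1,0.001,0.001,-0.572],[0.001,0.286,-0.958,-135.183],[0,0,0,1]])
e=dict(T=T,K=d["K"])
for x in(-22,22):
  for z in (-15.3,14.7): print(x,z,proj(e,[[x,-22,z],[x,22,z]]).round())
```

```text
-22 -15.3 [[250. 414.]
 [380. 414.]]
-22 14.7 [[261. 365.]
 [368. 365.]]
22 -15.3 [[244. 294.]
 [386. 294.]]
22 14.7 [[257. 263.]
 [373. 263.]]
```

The held heatsink matches the model's projection within 2 px: top edge at row 292, predicted 294. Placing it now.

Run:
```python
from h import *
B=(635.2,58.4)
manip.goto([*B,110],[180,0,-8.7])
manip.movel([*B,34],100)
print(manip.movel([*B,24],20,stop_force=4), manip.observe()["eef_pos"])
gripper_to(0.75)
manip.movel([*B,110],150)
manip.goto([*B,200],[180,0,81.3]) if 0 else None
manip.goto([450.3,-116.4,239],[180,0,112]) 
d=snap("p1",["heatsink","fan","mainboard"]); print(manip.observe()["time_s"])
```

```text
True [635.52555248  58.41755088  26.79997623]
19.9167
```

View pics/p1.png

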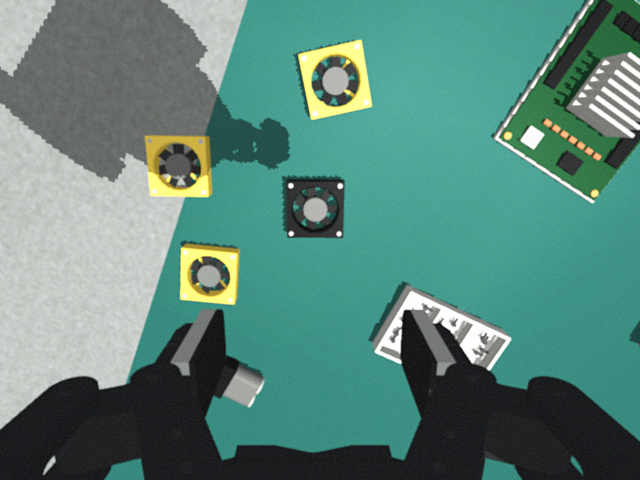

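The heatsink touched down at TCP 26.8, which fits a 12 mm chip top, and it stands on the board at (610,95). The black fan is at (315,208) and square to the tool. Refining its pose, then grasping.

Run:
```python
from h import *
d=load("p1");v=[load("v0"),load("v3")]
f=lambda d,px:(d,min(d["m"]["fan"],key=lambda t:np.hypot(*(np.argwhere(t[1]).mean(0)[::-1]-px)))[1])
p,c=fit([f(v[1],(258,205)),f(d,(316,208))],"box",(50,50),(450.3,-116.4,22,15)); print(p,c)
# hub centre (top face) triangulated from screw corners
p0=np.array(p)
# screws in p1
P=np.array([[291,186],[338,186],[291,234],[340,234]]).mean(0)
print(onz(d,P,15), d["T"][:3,3])
x,y,yaw=p[0],p[1],p[2]
gripper_to(0.85)
manip.goto([x,y,90],[180,0,90+yaw])
snap("p2")
print(manip.movel([x,y,8.5],100,stop_force=15))
gripper_to(0.0); s=manip.observe(); print(s["width"],s["eef_pos"])
manip.movel([x,y,110],150)
snap("g2"); print(s["time_s"],s["orientation"])
```

```text
[ 451.  -116.4   21.9   12.7] 0.144
[[ 451.27899017 -115.79086635   15.        ]] [422.5773584  -48.6889412  373.98181468]
False
0.5703656889096442 [ 451.38750581 -116.53114459    9.37077062]
22.1917 [1.79946158e+02 4.55327183e-02 1.11898809e+02]
```

View pics/g2.png

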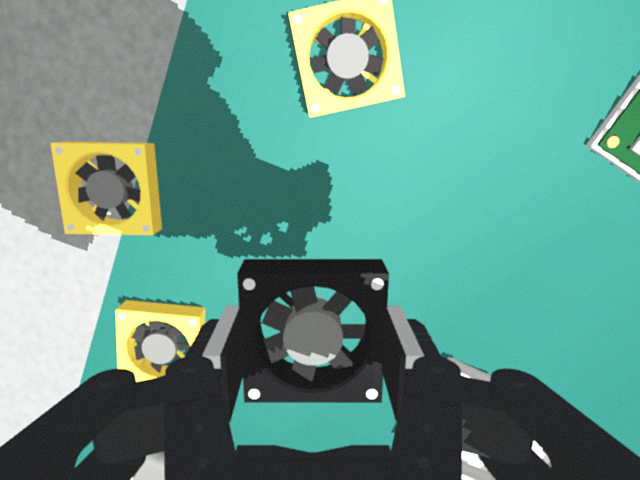

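Run:
```python
from h import *
d=load("g2"); T=np.array([[-0.001,0.958,0.286,72.926],[1,0.001,0.001,-0.572],[0.001,0.286,-0.958,-135.183],[0,0,0,1]])
e=dict(T=T,K=d["K"])
for x in(-25,25):
  for z in (-5.6,9.4): print(x,z,proj(e,[[x,-25,z],[x,25,z]]).round())
# fly to above heatsink at height, look
manip.goto([635.2,40,150],[180,0,81.3])
p=snap("p3",["heatsink","mainboard"]); print(manip.observe()["time_s"])
for n in p["m"]: print(n,[(s,np.argwhere(m).mean(0)) for s,m in p["m"][n]])
for z0,s,h in((0,(110,140),8),(12,(44,44),30)):
  print(proj(p,model_pts("box",s,635.2,58.4,np.radians(-8.7),h,z0)).round().tolist())
```

```text
-25 -5.6 [[246. 403.]
 [383. 403.]]
-25 9.4 [[252. 379.]
 [377. 379.]]
25 -5.6 [[239. 274.]
 [391. 274.]]
25 9.4 [[246. 260.]
 [383. 260.]]
24.1833
heatsink [(0.88, array([214.02578846, 312.52761805]))]
mainboard [(0.91, array([167.11840709, 312.33201052]))]
[[398.0, 96.0], [387.0, 298.0], [238.0, 298.0], [226.0, 96.0], [400.0, 95.0], [389.0, 302.0], [236.0, 302.0], [224.0, 95.0]]
[[346.0, 174.0], [344.0, 239.0], [280.0, 239.0], [278.0, 174.0], [350.0, 180.0], [348.0, 253.0], [276.0, 253.0], [274.0, 180.0]]
```

View pics/p3.png

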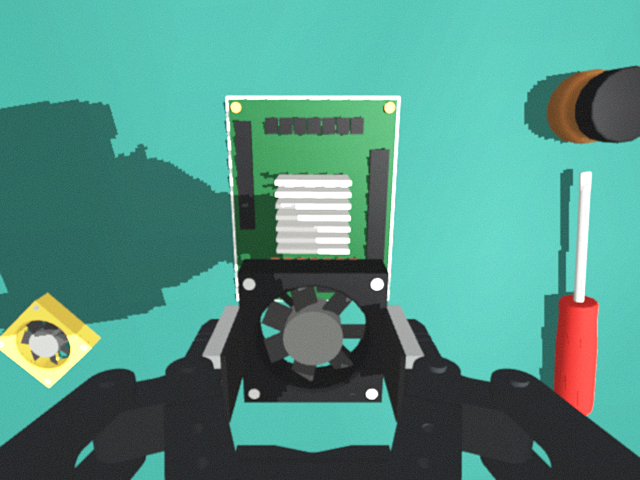

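Board edges and heatsink fall within 2–3 px of the prediction, with fin tops at rows 175–253 against 180–253. The fan is centred in the jaws. Placing the fan.

Run:
```python
from h import *
B=(635.2,58.4)
manip.movel([*B,120],150); manip.movel([*B,58],60)
print(manip.movel([*B,48],20,stop_force=3), manip.observe()["eef_pos"])
gripper_to(0.75)
manip.movel([*B,130],120)
manip.goto([600,30,239],[180,0,81.3])
p=snap("p4",["fan"])
for h,z0,s in((15,42,(50,50)),(30,12,(44,44))):
  print(proj(p,model_pts("box",s,*B,np.radians(-8.7),h,z0)).round().tolist())
X=(437.3,322.5)
manip.goto([*X,100],[180,0,81.3]); gripper_to(0.85)
p=snap("p5",["speaker"]); 
print(fit([(load("v2"),max(load("v2")["m"]["speaker"],key=lambda t:t[0])[1]),(load("v1"),max(load("v1")["m"]["speaker"],key=lambda t:t[0])[1])]+[(p,m) for s,m in p["m"]["speaker"][:1]],"cyl",(44,),(437.3,322.5,0,20)))
print(proj(p,model_pts("cyl",(44,),*X,0,20)).round().reshape(-1,2)[::12].tolist())
print(manip.observe()["time_s"])
a=cv2.imread("pics/p4.png");b=cv2.imread("pics/p5.png");cv2.imwrite("pics/p45.png",cv2.resize(np.hstack([a,b]),(800,300),interpolation=cv2.INTER_AREA))
cv2.imwrite("pics/p4c.png",cv2.resize(a[80:320,180:500],None,fx=2.5,fy=2.5))
```

```text
True [635.44229413  58.42496303  51.39635044]
[[386.0, 142.0], [383.0, 206.0], [321.0, 206.0], [321.0, 142.0], [389.0, 143.0], [386.0, 209.0], [321.0, 209.0], [321.0, 143.0]]
[[376.0, 144.0], [374.0, 196.0], [324.0, 196.0], [324.0, 144.0], [382.0, 146.0], [379.0, 202.0], [325.0, 202.0], [325.0, 146.0]]
(array([437.6, 322.2,   7.1,  18.1]), np.float64(0.033))
[[350.0, 245.0], [307.0, 215.0], [276.0, 256.0], [318.0, 285.0], [353.0, 256.0], [306.0, 223.0], [273.0, 267.0], [319.0, 298.0]]
29.6083
```

View pics/p4c.png

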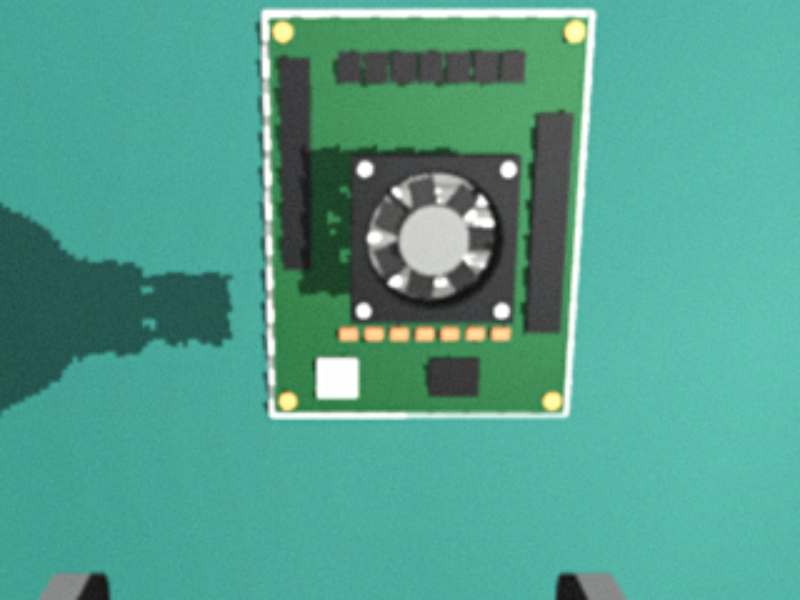

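View pics/p5.png

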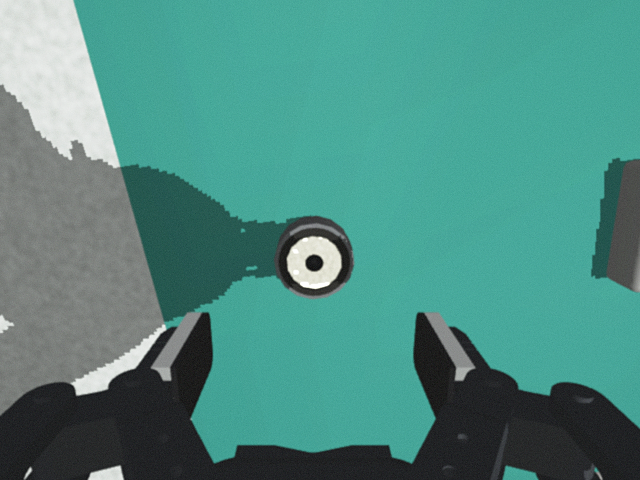

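The fan lies flat and square on the heatsink, and its outline (320–388, 142–209) equals the prediction. The speaker is centred between the jaws at (314,258). Next are the speaker and then the battery, with a look at the grasp in between.

Run:
```python
from h import *
X=(437.6,322.2)
print(manip.movel([*X,10],100,stop_force=15))
gripper_to(0.0); s=manip.observe(); print(s["width"],s["eef_pos"])
manip.movel([*X,100],150); snap("g3")
c,sn=np.cos(np.radians(-8.7)),np.sin(np.radians(-8.7))
Y=np.array([-sn,c]); t=np.array([635.2,58.4])+142.5*Y; print(t)
manip.goto([*t,100],[180,0,81.3])
manip.movel([*t,18],100); print(manip.movel([*t,8],20,stop_force=3),manip.observe()["eef_pos"])
gripper_to(0.75); manip.movel([*t,100],150)
Z=(429.6,-310.2)
manip.goto([*Z,110],[180,0,172]); gripper_to(0.7)
p=snap("p6",["battery"]); v=[load("v3"),load("v4")]
print(fit([(d,max(d["m"]["battery"],key=lambda t:t[0])[1]) for d in v+[p]],"box",(74,36),(*Z,-8,18)))
print(manip.observe()["time_s"],manip.observe()["joint_positions"].round())
```

```text
False
0.4908605440125121 [437.92107853 322.42523177  10.95691577]
[656.75466689 199.26037887]
True [657.04010236 199.29874969  10.98639647]
(array([ 430.1, -308.9,   -8.1,   12.2]), np.float64(0.097))
37.9 [ -39.   28.  114.    0.   38. -121.]
```

View pics/p6.png

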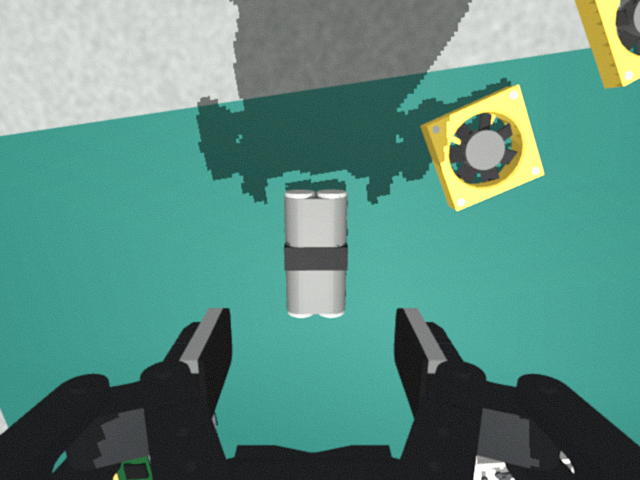

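View pics/g3.png

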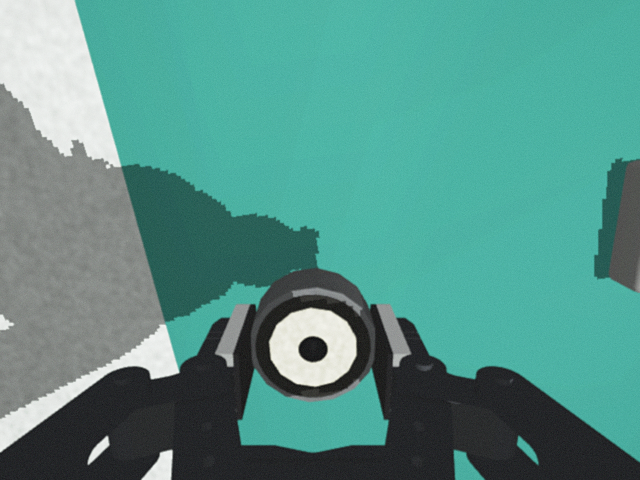

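Run:
```python
from h import *
p=load("p6"); print(tri([(p,(316,257)),(load("v4"),(260,240))]))
Z=(430.1,-309.6)
print(manip.movel([*Z,8],100,stop_force=15))
gripper_to(0.0); s=manip.observe(); print(s["width"],s["eef_pos"])
manip.movel([*Z,110],150); snap("g4")
c,sn=np.cos(np.radians(-8.7)),np.sin(np.radians(-8.7))
t=np.array([635.2,58.4])-142*np.array([-sn,c]); print(t)
manip.goto([*t,110],[180,0,171.3])
manip.movel([*t,16],100); print(manip.movel([*t,5],20,stop_force=3),manip.observe()["eef_pos"])
gripper_to(0.65); manip.movel([*t,120],150)
N=["mainboard","battery","fan","speaker","heatsink","meter","screw_tray"]
manip.goto([600,-60,300],[180,0,81.3]); p=snap("q1",N)
manip.goto([580,60,300],[180,0,81.3]); p=snap("q2",N)
s=snap("q3",[],"side"); snap("q4",[],"scene")
print(manip.observe()["time_s"])
```

```text
(array([ 431.27392057, -308.20629433,   13.74840105]), [np.float64(0.19712430560196534), np.float64(0.19712430560196068)])
False
0.4078260866225067 [ 430.37174681 -309.83139359    8.80383681]
[613.72096352 -81.96613193]
True [613.95187418 -82.00826009   8.81115228]
47.1333
```

View pics/q1.png

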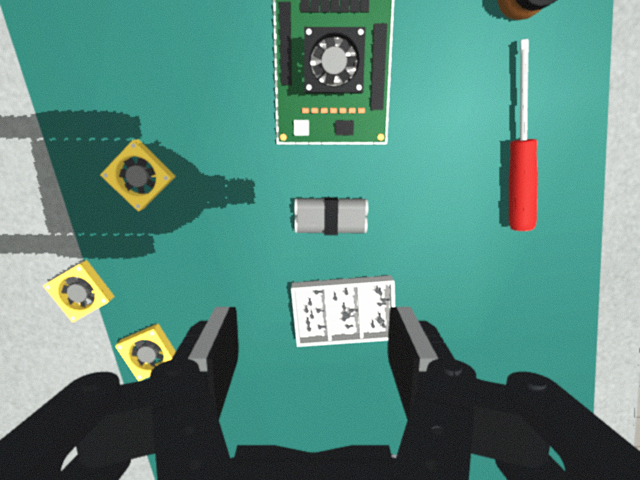

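View pics/q3.png

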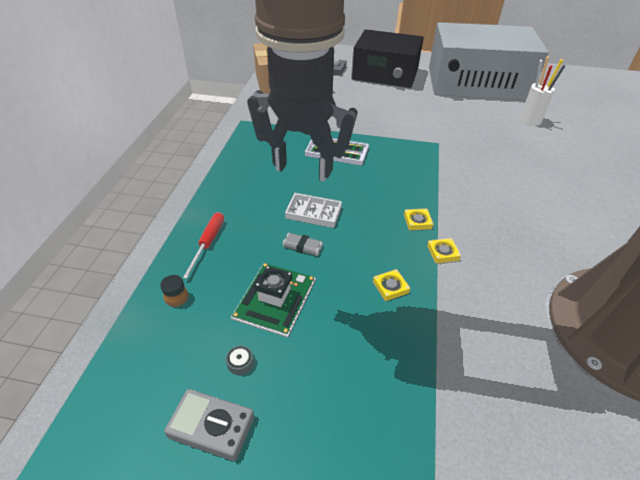

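View pics/q2.png

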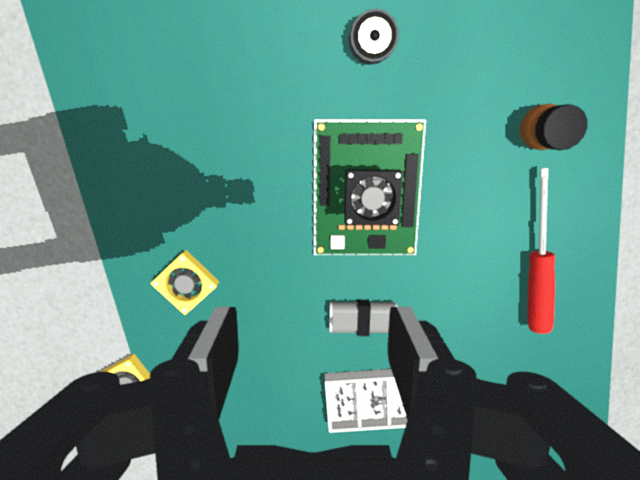

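Everything appears in place: speaker at q2 (374,37), battery at q1 (331,216), and the stack at q2 (373,197). One numeric check in the board frame before handing in.

Run:
```python
from h import *
q=[load("q1"),load("q2")]
def best(d,n,px): 
    return (d,min(d["m"][n],key=lambda t:np.hypot(*(np.argwhere(t[1]).mean(0)[::-1]-px)))[1])
b,c=fit([best(q[1],"mainboard",(370,187))],"box",(110,140),(635,58.4,-8.7,8)); print("board",b,c)
f=lambda p:np.round(np.array([[np.cos(a:=np.radians(b[2])),np.sin(a)],[-np.sin(a),np.cos(a)]])@(p[:2]-b[:2]),1)
for n,px,args in (("speaker",[(1,(374,37))],("cyl",(44,),(657,199,0,20))),("battery",[(0,(331,216))],("box",(74,36),(614,-82,-8.7,18))),
   ("fan",[(0,(334,60)),(1,(373,197))],("box",(50,50),(635,58,-8.7,15),42))):
    try:
        p,c=fit([best(q[i],n,x) for i,x in px],*args); print(n,p,c,"board frame",f(p))
    except Exception as e: print(n,repr(e))
s,_=None,None
print(proj(q[1],model_pts("box",(44,44),635.2,58.4,np.radians(-8.7),30,12)).round().tolist())
o=load("v0"); print(manip.observe()["ft_force"])
a=cv2.imread("pics/q3.png")[250:400,210:340]; cc=cv2.imread("pics/q4.png")[190:370,280:470]
cv2.imwrite("pics/fin.png",np.hstack([cv2.resize(a,(390,450),interpolation=2),cv2.resize(cc,(400,450),interpolation=2)]))
```

```text
board [635.   58.7  -8.5   5.3] 0.282
speaker [656.6 199.7  10.2  13.7] 0.023 board frame [  0.5 142.6]
battery [613.9 -84.3  -8.7   2.3] 0.051 board frame [   0.3 -144.5]
fan [634.2  58.7  -8.8  15.6] 0.11 board frame [-0.8 -0.1]
[[391.0, 169.0], [388.0, 212.0], [346.0, 212.0], [347.0, 169.0], [396.0, 173.0], [394.0, 219.0], [348.0, 219.0], [349.0, 173.0]]
[-0.11940244  0.97616132 -0.87642122]
```

View pics/fin.png

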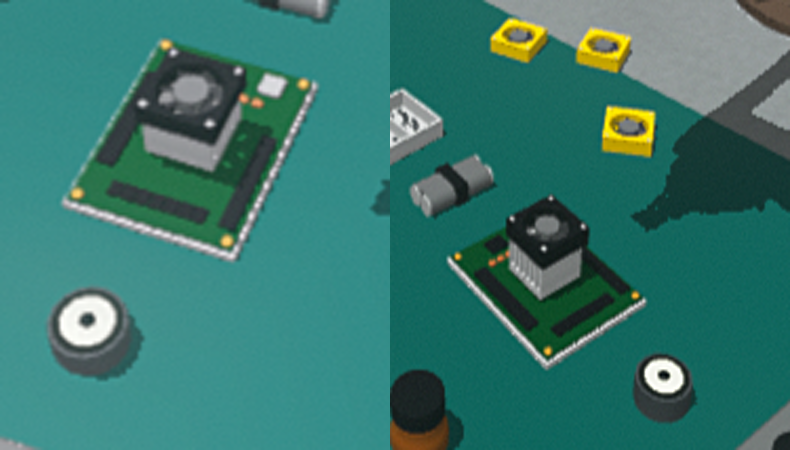

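The stack is upright and square on the chip, the speaker is cone up, and the battery lies flat. Handing in.

```bash
python3 -c "
from bench import manip
print(manip.hand_in(), manip.observe()['time_s'])"
```

```text
the job is handed in; nothing more can be done
the job is handed in; nothing more can be done
```

The bench test setup is complete and handed in at about 47 s of the 115 s allowed. The heatsink stands on the chip with the black fan on top, the speaker is on the meter side and the battery is on the screw tray side. `hand_in()` gave no verdict, so the numbers below come from my own last camera views.

| Thing | Position in board frame (mm) | Angle relative to board |
|---|---|---|
| Fan | (-0.8, -0.1) | within about 0.1° |
| Speaker | (0.5, 142.6) | round, cone up |
| Battery | (0.3, -144.5) | within about 0.1° |

- **Heatsink:** its outline was within about 5 px (roughly 3 mm) of the predicted centred pose just before the fan went on. It touched down at the height expected for a 12 mm chip. The fan now hides most of it, so I did not fit it again.
- **Clearance:** the gripper was open, well clear of everything, and showed no load.
- **Bystanders:** the jar, screwdriver and memory tray show no visible movement in the side picture compared with the start. I checked this by eye, not numerically.

Some checks disagreed:
- **Heights from outlines:** several came out too low: battery 2–14 mm against 18 mm, speaker 14–18 mm against 20 mm. I relied on the touchdown heights, which matched within 0.1 mm for battery and speaker.
- **Final board fit:** it was noisy because the outline was poor, with a residual of 0.28. It still agreed with the earlier clean fit within 0.5 mm and 0.2°.

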